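Switch the watering controller over to station four

ROBOT

A 6-joint arm with a two-finger parallel gripper is mounted at the origin on a cart in front of the work surface, level with it; the furniture and walls round the work are solid. World frame = base frame: x ahead of the robot, y to its left, z up, the work surface at z = 0. Lengths are in mm, angles in rad, forces in N, time in s.
With the tool pointing down it reaches from about 300 to 775 mm from the base axis. Payload 14.6 kg.
Tool frame: the origin (TCP) lies at the very end of the fingers, on their centre line; the grasp point (between the pads) lies 19 mm behind it; z points along the fingers, y is the line along which they close (so a half turn about z gives the same grasp; the last joint's range is limited). The gripper opens to 94 mm and grips with 3 to 60 N. Pads are 16 mm wide; open, the fingers measure 119 mm over their backs; the gripper's body (75 mm by 177 mm) begins 78 mm behind the grasp point.
Start: joints at [-1.288, 0.3, 1.521, -0, 1.321, -0.067], TCP at [188.483, -516.685, 205.446] pointing down, gripper open.
Joint ranges: [-3.03, 3.03], [-0.79, 2.21], [0.23, 2.52], [-1.04, 4.18], [0, 3.07], [-2.55, 2.55]. Speed limits (rad/s): [2.22, 2.22, 2.57, 3.14, 3.14, 3.14].

INTERFACE

Orientations are given as [roll, pitch, yaw] about the fixed x, y, z axes, in that order (R = Rz(yaw) Ry(pitch) Rx(roll)).
In Python, from cell import manip, camera, get_calibration gives the robot as it stands. The module is installed in compiled form; this text tells all that it offers.
- The arm moves only by the tool jog_arm, never from a script. Its argument "plan" is one flat list of numbers, 6 for each row, row after row: the shift along the world's x, y, z in m, then the turn, a rotation vector about the world's x, y, z in degrees. A call has 1 to 20 rows; each row is the pose to reach, as a shift and turn from the pose commanded when the call began; what a row does not reach only later rows make up. A row lasts 1/10 s, in which the tool goes at most 50 mm and 8.59 degrees, less where a joint would pass 70% of its speed; a pose out of reach is approached as far as the arm can. A call with a gripper value outside its range is refused whole. "claw" is the finger opening in m, from 0 to 0.094, set as the call begins (left out, the last holds). The fingers move at their own pace and stop on an object; "force" is the grip in N (left out, the last holds). Time passes only in rows, so rows that repeat a pose let the fingers close. It gives the time, the measured TCP pose, the force, the opening and the grip force at its end, in the units of the state.
- manip.read_state(): the state, without advancing time (a new reading comes with each control period).
- camera(name): name is "scene" or "side" or "wrist"; returns (picture, depth): 400x640x3 uint8, red, green, blue; 400x640 float32, mm along the optical axis (not along the pixel's ray), 0 where there is no reading.
- get_calibration(name): a dict with "fx", "fy", "cx", "cy" (pixels), "origin" and "attitude" of the camera in the world. Camera axes: x right, y down, z forward; pixel columns grow to the right and rows downward; lengths in mm; the calibration is good to about 2 mm. The wrist camera is an equidistant fisheye: a pixel r from the principal point sees the ray r / f radians off the axis. A picture is of the moment at which its call begins: read the wrist's pose just before it. get_calibration takes no time and is no camera call; for the wrist camera it gives the pose at the moment of the call.
- manip.sign_off(): hands the job in; it is judged then, once.
The state is a dict: "clock": time; "joints": joint angles; "qd": joint speeds; "effort": joint torques, N m; "eef_pos": TCP position; "eef_rot": TCP orientation; "wrist_force": force on the tool from outside, world axes, zero at the start; "moment": the same for the moment, N m; "finger_gap": finger opening in mm; "finger_force": force on a finger pad.
Only numpy, scipy, OpenCV 4.12 (cv2) and the standard library are available. Lean on these libraries where they do the work, as an engineer would, in place of code of your own. Each camera call takes 0.05 s, during which the arm holds its last target. There are 200 camera calls.

TASK

The watering controller on the bench is set to the wrong station. With a fingertip against the side of its pointer knob, push the knob anticlockwise all the way back to its off stop to cancel that run, then push it clockwise four clicks from off, so that it rests at the mark with four dots; only then press the round start button fully home and let it come up again. Only push: do not pinch the knob between the fingers, and leave everything else on the bench where it is.

Things in the scene. Friction and masses are not known exactly. Their poses are not given: they have to be found in the camera images.
- controller: grey wedge-shaped plastic watering controller, 190 deep x 240 wide x 84 high, fixed to the bench; origin: centre of its underside, x to its rear, y to its left, z up. White face sloping 15 degrees, low edge (45 high) to the user: black pointer knob at left, display at upper right, two flat dummy keys below it, one round raised button at lower right
- selector_axis (a point): point on the face surface at the knob's axis; z out of the face along that axis, y left along the face, x up the slope. Printed marks round it: a broad bar for off at +y (9 o'clock), then clockwise every 30 degrees groups of one to six dots: three dots at +x (12 o'clock), four dots at 1 o'clock, six at -y (3 o'clock)
- selector (a joint): pointer knob's angle, rad: 0 off, growing clockwise seen from above, 0.5236 a click; station 4 is 2.094. Points along +y of selector_axis at 0, +x at 1.571. Stops at off and at station 6. Sprung detents: 0.09 N m (3 N at 30 mm) to leave a click; past half-way it snaps on to the next click, let go before that it falls back. Starts anywhere from station 2 to 6
- pointer_tip (a point): on top of the pointer, 34 from the axis, 24 above the face. The knob is drop-shaped: hub of radius 16.5 on the axis tapering to a nose 8 wide that ends 40 from the axis; flanks upright, 3 to 24 above the face. Under it a flat black disc, radius 30, top 3 above the face. Nothing else stands over 3 above the face within 70 of the axis
- pointer_cw_side: the flank half of the pointer that is pushed to turn the knob clockwise (its anticlockwise half); origin on the axis at the face; turns with the knob, pointer along its +y
- pointer_ccw_side: the other flank half, pushed to turn the knob anticlockwise; same origin and axes
- start_button (a joint): travel of the start button in m: 0 up, 0.005 fully home; sprung, 1.2 N to start and 4 N at the bottom
- start_top (a point): centre of the top of the round grey start button (diameter 26), 9.7 above the face when up; it is pressed square to the face, and lies 110 right of and 38 down the slope from the knob's axis
- label_bundle: bystander: bundle of wooden plant labels 27 x 156 x 19 lying on the controller's flat rear deck, loose; origin at its underside
- tape_measure: bystander: tape measure 38 x 82 x 64 standing left of the controller, loose
- shed_keys: bystander: bunch of keys, 104 x 115 x 8, right of the controller, loose
- seed_packet: bystander: seed packet 112 x 82 x 10 lying at the front of the bench, loose
- secateurs: bystander: secateurs 62 x 201 x 16 at the front right, loose

How it is judged (in metres and radians):
On the way, in this order (a step that is already met when the one before it is completed fails the run):
1. the knob is back at its off stop (value of joint selector below 0.1 rad), for 0.2 s.
2. the knob rests at station four (value of joint selector between 1.97 and 2.22 rad), for 0.3 s.
3. the start button is pressed home (value of joint start_button above 0.004 m), for 0.05 s.
At the end, for the whole second after the job is handed in: the knob stands still in the detent of station four (within 7 degrees) and the start button is up again (all of step 2 and velocity of joint selector between -0.05 and 0.05 rad/s and value of joint start_button below 0.001 m); the robot touches nothing.
It fails at once if the start button is pressed while the knob is not at station four (value of joint start_button above 0.0025 m and (value of joint selector below 1.9 rad or value of joint selector above 2.29 rad)).
It fails at once if the knob is pinched: the fingers bear on both its flanks at once (contact force between the fingers and pointer_cw_side above 1 N and contact force between the fingers and pointer_ccw_side above 1 N).
It fails at once if the label bundle or tape measure is lifted, carried or knocked more than 15 mm (distance of any of label_bundle, tape_measure from where it was at the start of the episode above 0.015 m).
It fails at once if the keys, seed packet or secateurs are lifted, carried or knocked more than 15 mm (distance of any of shed_keys, seed_packet, secateurs from where it was at the start of the episode above 0.015 m).
It also fails if it takes over 64 s, if anything falls off the work surface, if the arm or the gripper's body presses on something with over 40 N, if the wrist force passes 120 N, or if a joint passes its speed limit or range.

## Working session

There is one attempt and no reset: what is moved stays moved. The work goes in short steps, Python scripts to look and compute and a tool call to move; the robot and the scene stay as the last step left them, time stands still between calls to the robot, and variables do not carry over. Pictures are saved under pics/ and viewed, at most 10 in all, crops included, and the job is handed in when it is done.

Besides the shell and the picture viewer there is one more tool, called after ">>>" as a command line: name --argument value ..., lists and objects as JSON in quotes. jog_arm: Moves the arm, as the interface text tells. Its arguments: {"type":"object","properties":{"plan":{"type":"array"},"claw":{"type":"number"},"force":{"type":"number"}},"required":["plan"]}

```bash
mkdir -p pics; python3 - <<'E'
from cell import manip,camera,get_calibration
import cv2,numpy as np
for n in("scene","side"):
    p,d=camera(n);c=get_calibration(n);print(n,c)
    cv2.imwrite(f"pics/{n}0.png",p[:,:,::-1]);np.savez(f"{n}0.npz",p=p,d=d)
print(manip.read_state())
E
```

```text
scene {'fx': 461.0036427510734, 'fy': 461.0036427510734, 'cx': 314.9450388432014, 'cy': 199.50611491996494, 'origin': array([-425.32829543,  687.69200668,  701.92693021]), 'attitude': array([-2.0591231 , -0.01858999, -2.14691794])}
side {'fx': 423.2532008381467, 'fy': 423.2532008381467, 'cx': 324.6755563553297, 'cy': 198.15030466148943, 'origin': array([  279.96230212, -1165.56970443,   549.10375974]), 'attitude': array([-1.92202147, -0.02621611, -0.17818765])}
{'clock': 0.1, 'joints': array([-1.28763334e+00,  3.00408304e-01,  1.52151746e+00, -3.20723700e-05,
        1.32069377e+00, -6.65829562e-02]), 'qd': array([-0.00114434, -0.00088957, -0.00069183, -0.00028791,  0.0011686 ,
       -0.0011969 ]), 'effort': array([-1.60648860e-04, -5.32641327e+01, -3.53287303e+01,  7.08532822e-02,
        2.34265690e-02, -5.53447967e-05]), 'eef_pos': array([ 188.39505908, -516.47812666,  204.94768836]), 'eef_rot': array([-3.14056598e+00, -3.73247908e-05,  3.49753875e-01]), 'wrist_force': array([ 0.32614581,  0.17664101, -0.71018979]), 'moment': array([0.01732623, 0.02316597, 0.06466106]), 'finger_force': 0.0, 'finger_gap': 93.76194687528599}
```

View pics/scene0.png

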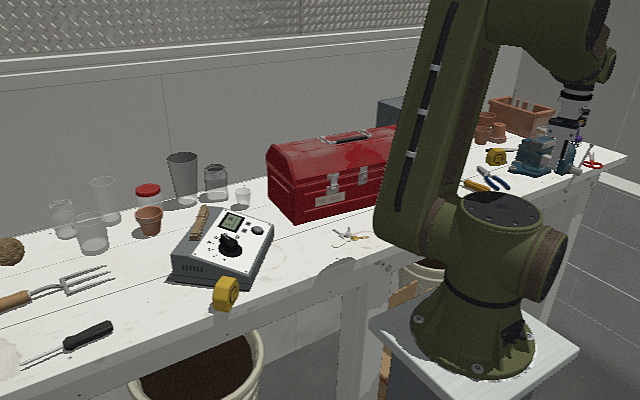

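View pics/side0.png

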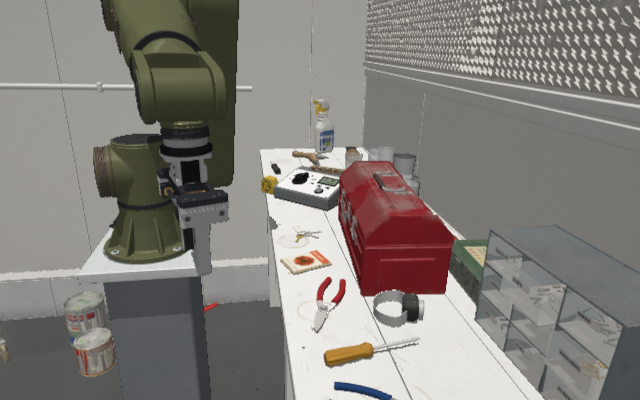

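The scene view shows the controller at about (225,248), with the knob near (230,245), the button near (258,230) and the yellow tape measure at (227,293). The side view shows the same controller at (310,187).

```bash
cat > h.py <<'E'
import numpy as np,cv2
from scipy.spatial.transform import Rotation as R
from cell import manip,camera,get_calibration
def rays(n,uv,c=None):
    c=c or get_calibration(n);uv=np.asarray(uv,float).reshape(-1,2)
    x=(uv[:,0]-c['cx'])/c['fx'];y=(uv[:,1]-c['cy'])/c['fy']
    if n=='wrist':
        r=np.hypot(x,y);s=np.where(r>1e-9,np.sin(r)/np.maximum(r,1e-9),1)
        d=np.c_[x*s,y*s,np.cos(r)]
    else: d=np.c_[x,y,np.ones(len(x))]
    return np.array(c['origin']),d,R.from_euler('xyz',c['attitude'])
def pts(n,uv,z):
    o,d,r=rays(n,uv);d=d/d[:,2:3];return o+r.apply(d*np.asarray(z).reshape(-1,1))
def onplane(n,uv,p,nn,c=None):
    o,d,r=rays(n,uv,c);d=r.apply(d);return o+d*(((p-o)@nn)/(d@nn))[:,None]
E
python3 - <<'E'
from h import *
f=np.load('scene0.npz');p,d=f['p'],f['d']
v,u=np.mgrid[195:300,160:285];uv=np.c_[u.ravel(),v.ravel()]
P=pts('scene',uv,d[v,u].ravel()).reshape(v.shape+(3,))
for q in [(230,245),(258,230),(232,222),(200,222),(213,258),(240,262),(227,290),(272,223),(205,250)]:
    print(q,P[q[1]-195,q[0]-160].round(),p[q[1],q[0]])
im=cv2.resize(p[190:310,155:285,::-1],None,fx=5,fy=5,interpolation=cv2.INTER_CUBIC)
cv2.imwrite('pics/crop0.png',im)
E
```

```text
(230, 245) [453. 346.  85.] [23 24 25]
(258, 230) [510. 243.  63.] [129 131 135]
(232, 222) [564. 292.  75.] [128 140 118]
(200, 222) [565. 377. 101.] [135 114  89]
(213, 258) [445. 394.  70.] [236 237 232]
(240, 262) [416. 339.  55.] [233 234 230]
(227, 290) [331. 408.  60.] [138 114  40]
(272, 223) [620. 145.  -2.] [235 236 230]
(205, 250) [474. 401.  78.] [234 234 230]
```

View pics/crop0.png

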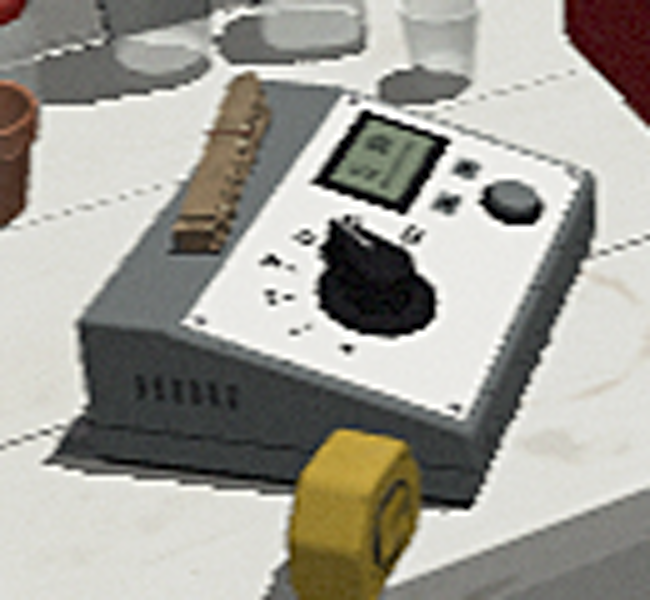

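```bash
python3 - <<'E'
from h import *
f=np.load('scene0.npz');p,d=f['p'],f['d']
v,u=np.mgrid[0:400,0:640];uv=np.c_[u.ravel(),v.ravel()]
P=pts('scene',uv,d.ravel()).reshape(400,640,3)
hsv=cv2.cvtColor(p,cv2.COLOR_RGB2HSV)
red=(hsv[...,1]>150)&(hsv[...,0]%170<8)&(u>260)&(u<400)&(v>110)&(d>0)
Q=P[red];print('toolbox',np.percentile(Q,[1,50,99],axis=0).round())
w=(hsv[...,2]>215)&(hsv[...,1]<30)&(d>0)
poly=np.zeros((400,640),np.uint8)
c=np.array([[190,322],[345,95],[585,170],[465,408]])/5+[155,190]
cv2.fillPoly(poly,[np.round(c).astype(int)],1);poly=cv2.erode(poly,np.ones((3,3)))
Q=P[w&(poly>0)];m=np.median(Q,0)
for _ in range(3):
    m=Q.mean(0);n=np.linalg.svd(Q-m,full_matrices=False)[2][2];n*=np.sign(n[2]);r=(Q-m)@n;Q=Q[abs(r)<3*r.std()+.1]
print('plane',m,n,r.std(),'tilt',np.degrees(np.arccos(n[2])),'yaw',np.degrees(np.arctan2(-n[1],-n[0])))
C=onplane('scene',c,m,n);print(C.round(1),np.diff(C,axis=0))
for q in[(380,290),(350,348),(513,195),(345,222)]: print(q,onplane('scene',np.array(q)/5+[155,190],m,n))
E
```

```text
toolbox [[ 538. -219.    5.]
 [ 563.   26.   92.]
 [ 751.  103.  201.]]
plane [484.7158221  319.48533863  63.31251423] [-0.17403661 -0.19186347  0.96586731] 1.3079174413514192 tilt 15.012947500827678 yaw 47.78927708344884
[[464.8 433.2  82.3]
 [628.1 286.5  82.6]
 [542.6 184.9  47. ]
 [381.3 334.9  47.8]] [[ 163.26863117 -146.76479038    0.26496128]
 [ -85.45013754 -101.56749778  -35.57273732]
 [-161.31558589  150.04914339    0.7393679 ]]
(380, 290) [[469.01908976 337.58446     64.07944577]]
(350, 348) [[432.05741076 369.21879519  63.7033982 ]]
(513, 195) [[528.59289069 235.58349072  54.55201161]]
(345, 222) [[522.56892217 332.34372148  72.68738272]]
```

The face is fitted: tilt 15.0°, controller yaw about 47.8°, knob axis about (469,338,64), and the pointer at station 5. Next is a wrist view from above the knob.

```bash
cat >> h.py <<'E'
YAW=np.radians(47.8);AX=np.array([469,337.5,64.])
def face():
    y=np.array([-np.sin(YAW),np.cos(YAW),0]);t=np.radians(15)
    n=np.array([-np.sin(t)*np.cos(YAW),-np.sin(t)*np.sin(YAW),np.cos(t)])
    return np.cross(y,n),y,n
def pose(phi,r,s,h,a):
    """finger TCP at knob-polar: radius r along phi, s clockwise-tangential, h over face; tool x along face angle a (deg)"""
    x,y,n=face();k=lambda q:np.cos(np.radians(q))*y+np.sin(np.radians(q))*x
    p=AX+r*k(phi)+s*k(phi+90)+h*n
    X=k(a);return p,R.from_matrix(np.c_[X,np.cross(-n,X),-n])
def row(P,p0,r0):
    p,r=P;return np.r_[(p-p0)/1000,np.degrees((r*r0.inv()).as_rotvec())]
E
python3 - <<'E'
from h import *
s=manip.read_state()
r0=R.from_euler('xyz',s['eef_rot'])
print(row(pose(150,0,0,170,130),s['eef_pos'],r0).round(4))
E
```

```text
[  0.251    0.8214   0.0233  12.0883  -8.8624 -12.1754]
```

>>> jog_arm --plan '[0.02, 0.0, 0.03, 0, 0, 0, 0.05, 0.03, 0.06, 0, 0, 0, 0.08, 0.07, 0.08, 0, 0, 0, 0.1, 0.11, 0.08, 0, 0, 0, 0.12, 0.15, 0.08, 0, 0, 0, 0.14, 0.2, 0.08, 0, 0, 0, 0.16, 0.24, 0.08, 0, 0, 0, 0.18, 0.28, 0.08, 0, 0, 0, 0.19, 0.32, 0.08, 0, 0, 0, 0.2, 0.37, 0.08, 0, 0, 0, 0.21, 0.41, 0.08, 0, 0, 0, 0.22, 0.45, 0.08, 0, 0, 0, 0.23, 0.5, 0.08, 2, -2, -2, 0.24, 0.54, 0.08, 4, -3, -4, 0.25, 0.59, 0.08, 6, -4, -6, 0.25, 0.63, 0.08, 8, -6, -8, 0.25, 0.68, 0.07, 10, -7, -10, 0.25, 0.73, 0.06, 12, -9, -12, 0.25, 0.78, 0.04, 12, -9, -12, 0.251, 0.821, 0.025, 12, -9, -12]' --claw 0 --force 30

```text
clock: 2.1
eef_pos: [438.8, 306.2, 230.0]
eef_rot: [-2.974, -0.202, 0.122]
wrist_force: [2.0, -1.5, -0.7]
finger_gap: 0.4
finger_force: 0.0
```

```bash
python3 - <<'E'
from h import *
s=manip.read_state();print(s['clock'],s['eef_pos'],s['joints'].round(2),s['finger_gap'],s['qd'].round(2))
c=get_calibration('wrist');p,d=camera('wrist');np.savez('w1.npz',p=p,d=d,**{k:c[k] for k in c})
print(c);cv2.imwrite('pics/w1.png',p[:,:,::-1])
E
```

```text
2.1 [438.84661876 306.19356125 229.95940718] [0.5  0.1  1.72 0.09 1.07 1.9 ] 0.40266387950623267 [ 0.9   0.72 -0.36 -0.22 -0.44  0.94]
{'fx': 309.70691628693146, 'fy': 309.70691628693146, 'cx': 316.81218174938783, 'cy': 201.04179685363124, 'origin': array([486.26229196, 280.7020561 , 420.45594139]), 'attitude': array([ 3.0667095 ,  0.16407541, -1.41470071])}
```

View pics/w1.png

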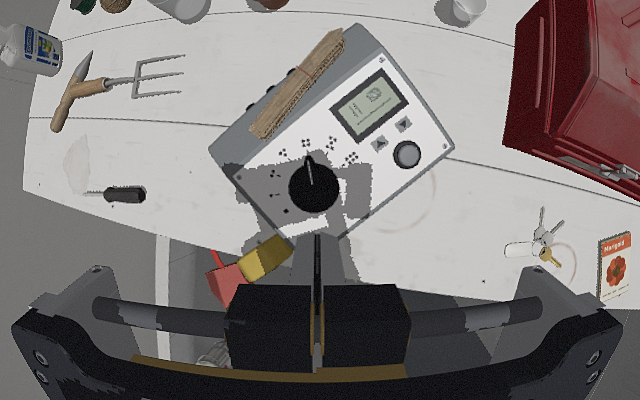

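The wrist view shows the controller with the disc centre at (313,188), the pointer tip near (308,158), the button at (407,155) and the off bar at (286,211). I'll take a settled frame and measure from that.

```bash
cat > meas.py <<'E'
from h import *
import h
camera('wrist');s=manip.read_state();c=get_calibration('wrist');p,d=camera('wrist');print(s['clock'],s['eef_pos'],s['qd'].round(3).max())
x,y,n=face()
# orthorectify face: 0.5mm/px, window +-90 (right) etc, using map
def proj(P):
    q=R.from_euler('xyz',c['attitude']).inv().apply(P-c['origin'])
    t=np.arctan2(np.hypot(q[:,0],q[:,1]),q[:,2]);a=np.arctan2(q[:,1],q[:,0])
    return np.c_[c['cx']+c['fx']*t*np.cos(a),c['cy']+c['fy']*t*np.sin(a)]
def ortho(h0):
    X,Y=np.meshgrid(np.arange(-150,80,.5),np.arange(80,-80,-.5)) # X right(-y), Y up slope
    P=AX+h0*n-X[...,None]*y+Y[...,None]*x
    m=proj(P.reshape(-1,3)).reshape(X.shape+(2,)).astype(np.float32)
    return m
X,Y=np.meshgrid(np.arange(-70,150,.5),np.arange(75,-80,-.5))
def ortho(h0):
    P=AX+h0*n-X[...,None]*y+Y[...,None]*x
    m=proj(P.reshape(-1,3)).reshape(X.shape+(2,)).astype(np.float32)
    return cv2.remap(p,m[...,0],m[...,1],cv2.INTER_LINEAR)
o=ortho(0)
import sys
cv2.imwrite(f'pics/{sys.argv[1]}.png',cv2.resize(o[...,::-1],None,fx=1.6,fy=1.6))
E
python3 meas.py o1
```

```text
2.2 [437.70801868 307.78808552 227.4039313 ] 0.051
```

View pics/o1.png

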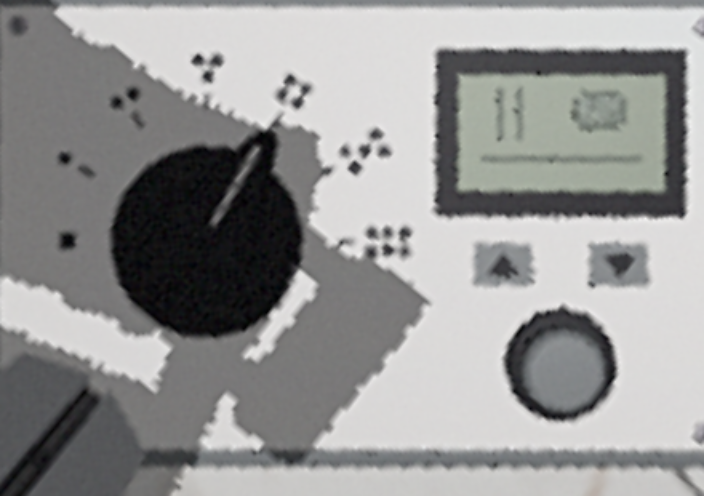

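```bash
cat >> meas.py <<'E'
def uv2face(uv,z0): # face coords (right, up) of ortho pix
    return X[0,0]+uv[0]*.5,Y[0,0]-uv[1]*.5
g=cv2.cvtColor(ortho(3),cv2.COLOR_RGB2GRAY)
m=((g<45)&(np.hypot(X+5,Y)<48)).astype(np.uint8);m=cv2.morphologyEx(m,cv2.MORPH_OPEN,np.ones((41,41)) if 0 else cv2.getStructuringElement(cv2.MORPH_ELLIPSE,(71,71)))
k=max(cv2.findContours(m,0,cv2.CHAIN_APPROX_NONE)[0],key=cv2.contourArea)
(cx,cy),ax,an=cv2.fitEllipse(k);D=np.array(uv2face((cx,cy),3));print('disc',D,np.array(ax)/4)
# button top
o9=ortho(9.7);b=cv2.cvtColor(o9,cv2.COLOR_RGB2GRAY)
mm=((b>100)&(b<175)&(np.hypot(X-D[0]-110,Y-D[1]+38)<20)).astype(np.uint8);mm=cv2.morphologyEx(mm,cv2.MORPH_OPEN,np.ones((5,5)))
k=max(cv2.findContours(mm,0,cv2.CHAIN_APPROX_NONE)[0],key=cv2.contourArea);(cx,cy),ax,an=cv2.fitEllipse(k)
B=np.array(uv2face((cx,cy),9));print('button rel',B-D,np.array(ax)/4)
# pointer at h=24: dark/line pixels beyond disc
o24=ortho(24);g2=cv2.cvtColor(o24,cv2.COLOR_RGB2GRAY);x0,y0=X-D[0],Y-D[1]
rr=np.hypot(x0,y0);ln=(g2>70)&(rr<34)&(rr>4)&(cv2.erode((g2<500).astype(np.uint8),np.ones((3,3)))>0)
dk=(g2<60)&(rr>33.5)&(rr<39)
for w,nm in((dk,'nose dark'),):
    a=np.degrees(np.arctan2(x0[w],y0[w]));hst=np.histogram(a,np.arange(-180,181,10));i=np.argsort(hst[0])[-5:];print(nm,hst[1][i]+5,hst[0][i])
# pointer white line: components inside
num,lab,st,ce=cv2.connectedComponentsWithStats(((g2>60)&(rr<33)).astype(np.uint8))
for j in range(1,num):
    if st[j,4]>20:
        e=np.argwhere(lab==j)
        f=cv2.fitLine(e[:,::-1].astype(np.float32),cv2.DIST_L2,0,.01,.01).ravel();print('comp',st[j],'angle12',np.degrees(np.arctan2(f[0],-f[1])),'cent',uv2face(ce[j],0)-D)
# depth check
v,u=np.mgrid[60:260,220:470]
oo,dd,r=rays('wrist',np.c_[u.ravel(),v.ravel()],c);z=d[v,u].ravel();P=oo+r.apply(dd/dd[:,2:3]*z[:,None]);q=P-AX
fx,fy,fz=-q@y,q@x,q@n
for nm,w in(('face r',(fx>50)&(fx<80)&(fy>-50)&(fy<-5)),('face up',(fx>-30)&(fx<55)&(fy>60)&(fy<70)),('face low',(fx>70)&(fx<150)&(fy<-58)&(fy>-64)),('btn',np.hypot(fx-B[0],fy-B[1])<9),('knob',np.hypot(fx-D[0],fy-D[1])<10)):
    w&=z>0;print(nm,w.sum(),np.median(fz[w]).round(2))
print('axis world',AX-D[0]*y+D[1]*x)
E
python3 meas.py o2
```

```text
2.3 [438.96326303 304.68621839 229.7671483 ] 0.004Traceback (most recent call last):
  File "meas.py", line 27, in <module>
    k=max(cv2.findContours(m,0,cv2.CHAIN_APPROX_NONE)[0],key=cv2.contourArea)
ValueError: max() iterable argument is empty
```

```bash
sed -i 's/^(cx,cy),ax,an=cv2.fitEllipse(k);D=/(cx,cy),ax,an=cv2.fitEllipse(k);D=/; s/(g<45)/(g<70)/; s/(71,71)/(61,61)/' meas.py; sed -i '/^m=((g<70)/i print("g",np.percentile(g[np.hypot(X+5,Y)<25],[5,50,80,90,95,99]))' meas.py; python3 meas.py o3
```

```text
2.4 [439.76717545 303.4888845  230.91720508] 0.003
g [ 8.   16.   19.   21.   24.   97.76]
disc [-7.51852798 -6.44758606] [21.28410149 29.84960175]
button rel [112.12591934 -31.25093079] [11.57178402 11.85575199]
nose dark [55  5 15 45 35] [108 116 134 138 139]
comp [  59  104  132  125 5202] angle12 119.30258 cent [ -7.23522057 -12.85239472]
comp [139 104  19  29 160] angle12 30.530968 cent [11.27477798 22.39446106]
face r 950 1.42
face up 645 1.39
face low 301 1.47
btn 186 10.21
knob 218 24.67
axis world [459.24683804 337.93670059  62.33124193]
```

```bash
sed -i '/^m=((g<70)/s/;m=cv2.morph/;m=cv2.morphologyEx(m,cv2.MORPH_CLOSE,np.ones((15,15)));m=cv2.morph/' meas.py; sed -i 's/AX=np.array.*/AX=np.array([469,337.5,65.])/' h.py; python3 meas.py o4
```

```text
2.5 [439.97611793 303.28381114 231.2029545 ] 0.005
g [ 8. 16. 19. 21. 24. 99.]
disc [-4.88180542  0.45030975] [28.94861603 29.75188637]
button rel [109.28364563 -38.23213959] [11.35776711 11.69075108]
nose dark [145  45 -85  25  35] [  0   6  54  65 116]
comp [  65   84  132  132 4096] angle12 133.81102 cent [-8.02774048 -8.18004608]
comp [139  92  27  42 235] angle12 30.941647 cent [10.66052882 18.45181791]
face r 947 0.46
face up 643 0.42
face low 313 0.57
btn 181 9.29
knob 252 23.95
axis world [465.6757116  341.10143389  65.11654874]
```

```bash
sed -i 's/AX=np.array.*/AX=np.array([465.5,341.0,65.2])/' h.py; cat >> h.py <<'E'
def show(*P):
    s=manip.read_state();r0=R.from_euler('xyz',s['eef_rot']);print(s['clock'],s['eef_pos'].round(1),s['wrist_force'].round(1))
    for q in P: print(list(np.r_[row(q,s['eef_pos'],r0)[:3].round(4),row(q,s['eef_pos'],r0)[3:].round(1)]))
def ccw(phi,gap=0,h=9): return pose(phi,32.3,18.9+gap,h,phi-20.3)
def cw(phi,gap=0,h=9): return pose(phi,32.3,-18.9-gap,h,phi+20.3)
E
python3 -c "
from h import *
show(ccw(120,14,60),ccw(120,14,9))"
```

```text
2.55 [440.  303.3 231.2] [-0.2 -0.6  0.1]
[np.float64(0.0556), np.float64(0.0044), np.float64(-0.105), np.float64(-5.2), np.float64(-5.6), np.float64(29.2)]
[np.float64(0.0645), np.float64(0.0142), np.float64(-0.1543), np.float64(-5.2), np.float64(-5.6), np.float64(29.2)]
```

>>> jog_arm --plan '[0.01, 0.001, -0.018, -1, -1, 5, 0.02, 0.002, -0.036, -2, -2, 10, 0.03, 0.003, -0.054, -3, -3, 15, 0.04, 0.004, -0.072, -4, -4, 20, 0.048, 0.004, -0.09, -4.7, -5, 25, 0.0556, 0.0044, -0.105, -5.2, -5.6, 29.2, 0.0556, 0.0044, -0.105, -5.2, -5.6, 29.2, 0.058, 0.007, -0.118, -5.2, -5.6, 29.2, 0.06, 0.0093, -0.13, -5.2, -5.6, 29.2, 0.0624, 0.0118, -0.1425, -5.2, -5.6, 29.2, 0.0645, 0.0142, -0.1543, -5.2, -5.6, 29.2, 0.0645, 0.0142, -0.1543, -5.2, -5.6, 29.2, 0.0645, 0.0142, -0.1543, -5.2, -5.6, 29.2, 0.0645, 0.0142, -0.1543, -5.2, -5.6, 29.2, 0.0645, 0.0142, -0.1543, -5.2, -5.6, 29.2]'

```text
clock: 4.05
eef_pos: [504.2, 318.6, 76.7]
eef_rot: [-3.098, -0.258, 0.661]
wrist_force: [-0.0, -0.2, -0.2]
finger_gap: 0.3
finger_force: 0.0
```

```bash
python3 -c "
from h import *
print(manip.read_state()['joints'].round(2))
show(ccw(120,14,9),*[ccw(f) for f in range(119,2,-9)],ccw(2))" | sed 's/np.float64(//g;s/)//g'
```

```text
[0.46 0.41 1.72 0.13 0.77 1.28]
4.05 [504.2 318.6  76.7] [-0.  -0.2 -0.2]
[0.0003, -0.0011, 0.0001, 0.1, 0.0, -0.1]
[-0.004, 0.0127, 0.0021, -0.1, -0.2, 0.9]
[-0.0034, 0.0184, 0.0033, -1.7, -1.9, 9.6]
[-0.0037, 0.0242, 0.0044, -3.3, -3.6, 18.3]
[-0.0049, 0.0298, 0.0053, -4.8, -5.3, 27.0]
[-0.007, 0.0353, 0.006, -6.4, -7.0, 35.7]
[-0.0099, 0.0404, 0.0065, -8.0, -8.8, 44.4]
[-0.0135, 0.045, 0.0068, -9.5, -10.5, 53.1]
[-0.0178, 0.049, 0.0068, -11.1, -12.2, 61.8]
[-0.0226, 0.0523, 0.0066, -12.7, -13.9, 70.4]
[-0.0279, 0.0548, 0.0061, -14.2, -15.7, 79.1]
[-0.0335, 0.0565, 0.0055, -15.8, -17.4, 87.8]
[-0.0392, 0.0573, 0.0046, -17.4, -19.1, 96.5]
[-0.045, 0.0572, 0.0035, -18.9, -20.8, 105.2]
[-0.0507, 0.0562, 0.0023, -20.5, -22.6, 113.9]
```

>>> jog_arm --plan '[-0.002, 0.006, 0.001, 0, 0, 0.5, -0.004, 0.0127, 0.0021, 0, 0, 0.9, -0.0037, 0.0155, 0.0027, -0.9, -1, 5.2, -0.0034, 0.0184, 0.0033, -1.7, -1.9, 9.6, -0.0036, 0.0213, 0.0039, -2.5, -2.8, 14, -0.0037, 0.0242, 0.0044, -3.3, -3.6, 18.3, -0.0043, 0.027, 0.0049, -4, -4.5, 22.6, -0.0049, 0.0298, 0.0053, -4.8, -5.3, 27, -0.006, 0.0326, 0.0057, -5.6, -6.2, 31.4, -0.007, 0.0353, 0.006, -6.4, -7, 35.7, -0.0084, 0.0379, 0.0063, -7.2, -7.9, 40, -0.0099, 0.0404, 0.0065, -8, -8.8, 44.4, -0.0117, 0.0427, 0.0067, -8.8, -9.6, 48.8, -0.0135, 0.045, 0.0068, -9.5, -10.5, 53.1, -0.0156, 0.047, 0.0068, -10.3, -11.4, 57.4, -0.0178, 0.049, 0.0068, -11.1, -12.2, 61.8, -0.0202, 0.0507, 0.0067, -11.9, -13, 66.1, -0.0226, 0.0523, 0.0066, -12.7, -13.9, 70.4, -0.0226, 0.0523, 0.0066, -12.7, -13.9, 70.4, -0.0226, 0.0523, 0.0066, -12.7, -13.9, 70.4]'

```text
clock: 6.05
eef_pos: [481.1, 371.2, 82.9]
eef_rot: [2.907, -0.116, 1.95]
wrist_force: [-0.0, -0.5, -0.4]
finger_gap: 0.2
finger_force: 0.0
```

```bash
python3 -c "
from h import *
print(manip.read_state()['joints'].round(2))
show(*[ccw(f) for f in (47,42,37,32,27,22,17,12,7,2)],ccw(2,14),ccw(2,14,45))" | sed 's/np.float64(//g;s/)//g'
```

```text
[0.57 0.42 1.68 0.09 0.79 0.14]
6.05 [481.1 371.2  82.9] [-0.  -0.5 -0.4]
[0.0004, -0.0003, 0.0005, 0.1, -0.0, 0.1]
[-0.0025, 0.0012, 0.0002, -0.8, -1.0, 5.0]
[-0.0055, 0.0025, -0.0, -1.7, -1.9, 9.8]
[-0.0086, 0.0035, -0.0004, -2.5, -2.9, 14.6]
[-0.0117, 0.0042, -0.0008, -3.4, -3.8, 19.5]
[-0.0149, 0.0047, -0.0013, -4.3, -4.8, 24.3]
[-0.0181, 0.0048, -0.0019, -5.1, -5.8, 29.1]
[-0.0214, 0.0047, -0.0025, -6.0, -6.7, 34.0]
[-0.0245, 0.0043, -0.0031, -6.9, -7.7, 38.8]
[-0.0277, 0.0037, -0.0038, -7.8, -8.6, 43.6]
[-0.0182, 0.0133, -0.0002, -7.8, -8.6, 43.6]
[-0.0245, 0.0064, 0.0346, -7.8, -8.6, 43.6]
```

>>> jog_arm --plan '[-0.0025, 0.0012, 0.0002, -0.8, -1.0, 5.0, -0.0055, 0.0025, 0, -1.7, -1.9, 9.8, -0.0086, 0.0035, -0.0004, -2.5, -2.9, 14.6, -0.0117, 0.0042, -0.0008, -3.4, -3.8, 19.5, -0.0149, 0.0047, -0.0013, -4.3, -4.8, 24.3, -0.0181, 0.0048, -0.0019, -5.1, -5.8, 29.1, -0.0214, 0.0047, -0.0025, -6, -6.7, 34, -0.0245, 0.0043, -0.0031, -6.9, -7.7, 38.8, -0.0277, 0.0037, -0.0038, -7.8, -8.6, 43.6, -0.0277, 0.0037, -0.0038, -7.8, -8.6, 43.6, -0.0277, 0.0037, -0.0038, -7.8, -8.6, 43.6, -0.0277, 0.0037, -0.0038, -7.8, -8.6, 43.6]'

```text
clock: 7.25
eef_pos: [453.8, 374.6, 79.0]
eef_rot: [2.893, 0.082, 2.713]
wrist_force: [-0.1, 0.4, 0.3]
finger_gap: 0.4
finger_force: 0.0
```

```bash
python3 -c "
from h import *
show(ccw(2),ccw(2,14),ccw(2,14,50))" | sed 's/np.float64(//g;s/)//g'; python3 meas.py o5
```

```text
7.25 [453.8 374.6  79. ] [-0.1  0.4  0.3]
[-0.0003, 0.0003, 0.0001, 0.0, 0.0, 0.1]
[0.0091, 0.0099, 0.0037, 0.0, 0.0, 0.1]
[0.002, 0.0021, 0.0433, 0.0, 0.0, 0.1]
7.3 [453.79413372 374.54352678  78.97654763] 0.001
g [ 13.  22.  98. 100. 101. 137.]
disc [11.01753998 -1.0792923 ] [26.22616577 39.23577118]
button rel [ 96.59035492 -38.6894455 ] [ 6.25066805 12.42991352]
nose dark [-105  115   45  135   85] [140 140 142 143 143]
comp [ 99  87  78  49 810] angle12 52.735115 cent [-19.53420664  18.26509477]
comp [133  88  17   6  37] angle12 71.982056 cent [-10.32835079  30.71442743]
comp [ 97 149  22   5  96] angle12 89.353546 cent [-27.37691498   0.7042923 ]
comp [ 120  190   85   29 1502] angle12 88.8977 cent [  0.73512314 -26.23528826]
face r 0 nan
face up 31 -0.27
face low 0 nan
btn 0 nan
knob 0 nan
axis world [472.96156459 332.82699068  64.9206586 ]
  return _methods._mean(a, axis=axis, dtype=dtype,
  ret = ret.dtype.type(ret / rcount)
```

View pics/o5.png

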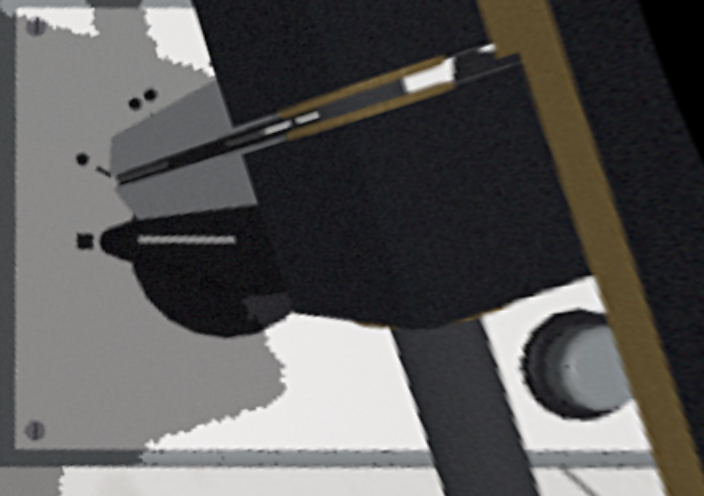

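The rectified view shows the pointer line level at (85–235,241), on the off bar, with the finger on its upper flank. The knob is off. Next I lift over to the other flank.

```bash
python3 -c "
from h import *
show(ccw(2,14),ccw(2,14,50),cw(0,14,50),cw(0,14,9))" | sed 's/np.float64(//g;s/)//g'
```

```text
7.35 [453.8 374.5  79. ] [ 0.2 -0.2  0.8]
[0.0091, 0.01, 0.0037, 0.0, 0.0, 0.0]
[0.002, 0.0021, 0.0433, 0.0, 0.0, 0.0]
[-0.0423, -0.0449, 0.026, 6.8, 7.4, -37.3]
[-0.0351, -0.0371, -0.0136, 6.8, 7.4, -37.3]
```

>>> jog_arm --plan '[0.005, 0.005, 0.002, 0, 0, 0, 0.009, 0.01, 0.0037, 0, 0, 0, 0.007, 0.0075, 0.017, 0, 0, 0, 0.0045, 0.005, 0.03, 0, 0, 0, 0.002, 0.002, 0.0433, 0, 0, 0, -0.007, -0.007, 0.04, 1.4, 1.5, -7.5, -0.016, -0.016, 0.0365, 2.7, 3, -15, -0.025, -0.026, 0.033, 4.1, 4.5, -22.5, -0.034, -0.036, 0.029, 5.4, 6, -30, -0.0423, -0.0449, 0.026, 6.8, 7.4, -37.3, -0.0423, -0.0449, 0.026, 6.8, 7.4, -37.3, -0.04, -0.0423, 0.013, 6.8, 7.4, -37.3, -0.0375, -0.0397, 0, 6.8, 7.4, -37.3, -0.0351, -0.0371, -0.0136, 6.8, 7.4, -37.3, -0.0351, -0.0371, -0.0136, 6.8, 7.4, -37.3, -0.0351, -0.0371, -0.0136, 6.8, 7.4, -37.3, -0.0351, -0.0371, -0.0136, 6.8, 7.4, -37.3]'

```text
clock: 9.05
eef_pos: [418.7, 337.5, 65.5]
eef_rot: [2.894, -0.09, 2.063]
wrist_force: [0.3, -0.1, 0.2]
finger_gap: 0.5
finger_force: 0.0
```

```bash
python3 -c "
from h import *
show(cw(0,6),*[cw(f) for f in range(0,69,4)])" | sed 's/np.float64(//g;s/)//g'
```

```text
9.05 [418.7 337.5  65.5] [ 0.3 -0.1  0.2]
[0.0051, 0.0056, 0.0019, -0.0, 0.0, -0.1]
[0.009, 0.0099, 0.0035, -0.0, 0.0, -0.1]
[0.0096, 0.0124, 0.0041, 0.7, 0.8, -3.9]
[0.0103, 0.0148, 0.0047, 1.4, 1.6, -7.8]
[0.0113, 0.0172, 0.0053, 2.1, 2.4, -11.7]
[0.0123, 0.0195, 0.006, 2.8, 3.1, -15.5]
[0.0136, 0.0217, 0.0066, 3.5, 3.9, -19.4]
[0.015, 0.0238, 0.0073, 4.2, 4.7, -23.2]
[0.0165, 0.0258, 0.008, 4.9, 5.4, -27.1]
[0.0182, 0.0276, 0.0086, 5.5, 6.2, -31.0]
[0.02, 0.0294, 0.0093, 6.2, 7.0, -34.8]
[0.022, 0.031, 0.01, 6.9, 7.7, -38.7]
[0.024, 0.0325, 0.0106, 7.6, 8.5, -42.6]
[0.0262, 0.0338, 0.0113, 8.3, 9.3, -46.4]
[0.0284, 0.035, 0.0119, 9.0, 10.0, -50.3]
[0.0307, 0.036, 0.0126, 9.7, 10.8, -54.1]
[0.0331, 0.0368, 0.0132, 10.4, 11.6, -58.0]
[0.0356, 0.0375, 0.0137, 11.1, 12.3, -61.9]
[0.0381, 0.038, 0.0143, 11.8, 13.1, -65.7]
```

>>> jog_arm --plan '[0.005, 0.0056, 0.0019, 0, 0, 0, 0.009, 0.0099, 0.0035, 0, 0, 0, 0.0096, 0.0124, 0.0041, 0.7, 0.8, -3.9, 0.0103, 0.0148, 0.0047, 1.4, 1.6, -7.8, 0.0113, 0.0172, 0.0053, 2.1, 2.4, -11.7, 0.0123, 0.0195, 0.006, 2.8, 3.1, -15.5, 0.0136, 0.0217, 0.0066, 3.5, 3.9, -19.4, 0.015, 0.0238, 0.0073, 4.2, 4.7, -23.2, 0.0165, 0.0258, 0.008, 4.9, 5.4, -27.1, 0.0182, 0.0276, 0.0086, 5.5, 6.2, -31, 0.02, 0.0294, 0.0093, 6.2, 7, -34.8, 0.022, 0.031, 0.01, 6.9, 7.7, -38.7, 0.024, 0.0325, 0.0106, 7.6, 8.5, -42.6, 0.0262, 0.0338, 0.0113, 8.3, 9.3, -46.4, 0.0284, 0.035, 0.0119, 9, 10, -50.3, 0.0307, 0.036, 0.0126, 9.7, 10.8, -54.1, 0.0331, 0.0368, 0.0132, 10.4, 11.6, -58, 0.0356, 0.0375, 0.0137, 11.1, 12.3, -61.9, 0.0381, 0.038, 0.0143, 11.8, 13.1, -65.7, 0.0381, 0.038, 0.0143, 11.8, 13.1, -65.7]'

```text
clock: 11.05
eef_pos: [457.1, 375.9, 80.1]
eef_rot: [3.134, -0.262, 0.864]
wrist_force: [-0.8, -0.3, -0.3]
finger_gap: 0.5
finger_force: 0.0
```

```bash
python3 -c "
from h import *
print(manip.read_state()['joints'].round(2))
show(*[cw(f) for f in (72,76,80,84,88,92,96,100,104,108,111,113)],cw(113,14),cw(113,14,60))" | sed 's/np.float64(//g;s/)//g'
```

```text
[0.6  0.39 1.73 0.09 0.76 1.25]
11.05 [457.1 375.9  80.1] [-0.8 -0.3 -0.3]
[0.0022, -0.0, 0.0003, 0.7, 0.8, -3.8]
[0.0048, 0.0001, 0.0008, 1.4, 1.5, -7.7]
[0.0074, 0.0001, 0.0012, 2.1, 2.3, -11.6]
[0.0099, -0.0002, 0.0016, 2.8, 3.1, -15.4]
[0.0125, -0.0006, 0.002, 3.4, 3.8, -19.3]
[0.015, -0.0011, 0.0024, 4.1, 4.6, -23.2]
[0.0175, -0.0019, 0.0027, 4.8, 5.4, -27.0]
[0.0199, -0.0028, 0.0029, 5.5, 6.2, -30.9]
[0.0223, -0.0039, 0.0031, 6.2, 6.9, -34.7]
[0.0246, -0.0051, 0.0033, 6.9, 7.7, -38.6]
[0.0263, -0.0061, 0.0034, 7.4, 8.3, -41.5]
[0.0273, -0.0069, 0.0034, 7.8, 8.6, -43.4]
[0.0213, 0.0057, 0.0049, 7.8, 8.6, -43.4]
[0.0125, -0.0041, 0.0541, 7.8, 8.6, -43.4]
```

>>> jog_arm --plan '[0.0022, 0, 0.0003, 0.7, 0.8, -3.8, 0.0048, 0.0001, 0.0008, 1.4, 1.5, -7.7, 0.0074, 0.0001, 0.0012, 2.1, 2.3, -11.6, 0.0099, -0.0002, 0.0016, 2.8, 3.1, -15.4, 0.0125, -0.0006, 0.002, 3.4, 3.8, -19.3, 0.015, -0.0011, 0.0024, 4.1, 4.6, -23.2, 0.0175, -0.0019, 0.0027, 4.8, 5.4, -27, 0.0199, -0.0028, 0.0029, 5.5, 6.2, -30.9, 0.0223, -0.0039, 0.0031, 6.2, 6.9, -34.7, 0.0246, -0.0051, 0.0033, 6.9, 7.7, -38.6, 0.0263, -0.0061, 0.0034, 7.4, 8.3, -41.5, 0.0273, -0.0069, 0.0034, 7.8, 8.6, -43.4, 0.0273, -0.0069, 0.0034, 7.8, 8.6, -43.4, 0.0243, -0.001, 0.0041, 7.8, 8.6, -43.4, 0.0213, 0.0057, 0.0049, 7.8, 8.6, -43.4, 0.018, 0.002, 0.023, 7.8, 8.6, -43.4, 0.015, -0.001, 0.039, 7.8, 8.6, -43.4, 0.0125, -0.0041, 0.0541, 7.8, 8.6, -43.4, 0.0125, -0.0041, 0.0541, 7.8, 8.6, -43.4]'

```text
clock: 12.95
eef_pos: [469.6, 372.0, 136.0]
eef_rot: [-2.959, -0.193, 0.063]
wrist_force: [-0.3, 0.1, -0.1]
finger_gap: 0.6
finger_force: 0.0
```

```bash
python3 meas.py o6 2>&1|head -20; python3 -c "
from h import *
show(pose(0,-110,-38,60,110),pose(0,-110,-38,14,110),pose(0,-110,-38,4,110))" | sed 's/np.float64(//g;s/)//g'
```

```text
return _methods._mean(a, axis=axis, dtype=dtype,
  ret = ret.dtype.type(ret / rcount)
13.0 [469.33134025 371.74830565 134.64050262] 0.028
g [  8.    16.    23.    44.    87.   110.76]
disc [1.17019653 0.1546936 ] [27.52995872 30.03298187]
button rel [107.84629822 -37.48095703] [11.46987152 11.60618782]
nose dark [-155 -125 -145 -135   25] [ 84 106 114 125 126]
comp [  77   92  132  124 5440] angle12 113.12532 cent [ -4.35402006 -11.36985904]
comp [149  92  27  42 207] angle12 30.33946 cent [ 9.68246047 18.58926775]
face r 1548 0.35
face up 1319 0.31
face low 37 0.47
btn 0 nan
knob 463 23.72
axis world [466.46725717 340.3246478   65.24003765]
13.05 [469.1 371.5 133.7] [ 0.1 -0.5 -0.1]
[0.0428, -0.1431, -0.0204, -4.0, -4.4, 22.4]
[0.0508, -0.1343, -0.0648, -4.0, -4.4, 22.4]
[0.0525, -0.1323, -0.0744, -4.0, -4.4, 22.4]
```

View pics/o6.png

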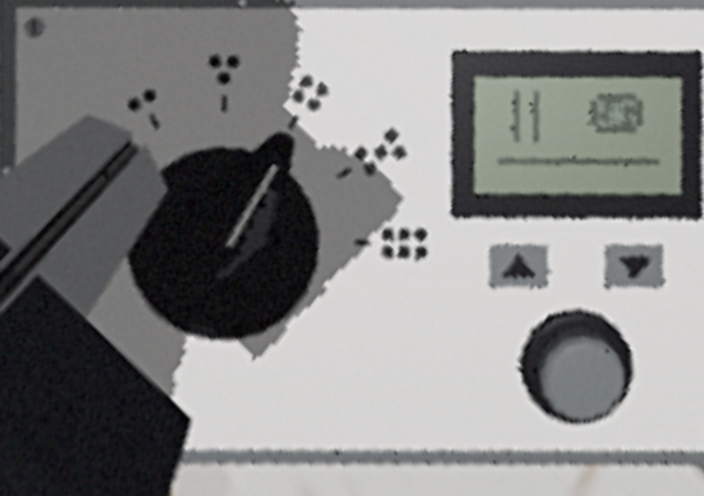

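The rectified view shows the pointer line running from (230,245) to (275,168), 30.3° from 12 o'clock and on the four-dot mark. The finger is clear of it. Next I move above the button.

>>> jog_arm --plan '[0.006, -0.02, 0.003, -0.5, -0.6, 3, 0.012, -0.04, 0.003, -1, -1.2, 6, 0.018, -0.06, 0, -1.6, -1.8, 9, 0.024, -0.08, -0.004, -2.2, -2.4, 12, 0.03, -0.1, -0.009, -2.7, -3, 15, 0.036, -0.12, -0.015, -3.3, -3.6, 18.5, 0.0428, -0.1431, -0.0204, -4, -4.4, 22.4, 0.0428, -0.1431, -0.0204, -4, -4.4, 22.4, 0.0455, -0.14, -0.035, -4, -4.4, 22.4, 0.048, -0.137, -0.05, -4, -4.4, 22.4, 0.0508, -0.1343, -0.0648, -4, -4.4, 22.4, 0.0508, -0.1343, -0.0648, -4, -4.4, 22.4, 0.0508, -0.1343, -0.0648, -4, -4.4, 22.4, 0.0508, -0.1343, -0.0648, -4, -4.4, 22.4]'

```text
clock: 14.45
eef_pos: [520.2, 237.3, 69.5]
eef_rot: [-3.049, -0.246, 0.474]
wrist_force: [-1.0, 0.1, -0.1]
finger_gap: 0.3
finger_force: 0.0
```

```bash
python3 -c "
from h import *
B=lambda h:pose(0,-109.6,-37.8,h,110)
show(B(14),B(9),B(6),B(5),B(4),B(3),B(40))" | sed 's/np.float64(//g;s/)//g'
```

```text
14.45 [520.2 237.3  69.5] [-1.   0.1 -0.1]
[-0.0004, 0.0003, -0.0005, -0.0, -0.0, 0.0]
[0.0004, 0.0013, -0.0053, -0.0, -0.0, 0.0]
[0.0009, 0.0019, -0.0082, -0.0, -0.0, 0.0]
[0.0011, 0.002, -0.0092, -0.0, -0.0, 0.0]
[0.0013, 0.0022, -0.0102, -0.0, -0.0, 0.0]
[0.0015, 0.0024, -0.0111, -0.0, -0.0, 0.0]
[-0.005, -0.0047, 0.0246, -0.0, -0.0, 0.0]
```

>>> jog_arm --plan '[0.0002, 0.0007, -0.003, 0, 0, 0, 0.0004, 0.0013, -0.0053, 0, 0, 0, 0.0007, 0.0016, -0.007, 0, 0, 0, 0.0011, 0.002, -0.0092, 0, 0, 0, 0.0011, 0.002, -0.0092, 0, 0, 0, 0.0011, 0.002, -0.0092, 0, 0, 0]'

```text
clock: 15.05
eef_pos: [521.2, 239.1, 59.9]
eef_rot: [-3.049, -0.245, 0.473]
wrist_force: [-1.2, 0.7, 2.9]
finger_gap: 0.4
finger_force: 1.5
```

>>> jog_arm --plan '[0.0001, 0.0001, -0.0007, 0, 0, 0, 0.0002, 0.0003, -0.0014, 0, 0, 0, 0.0002, 0.0003, -0.0014, 0, 0, 0, 0.0003, 0.0004, -0.002, 0, 0, 0, 0.0003, 0.0004, -0.002, 0, 0, 0]'

```text
clock: 15.55
eef_pos: [521.5, 239.4, 58.2]
eef_rot: [-3.049, -0.245, 0.473]
wrist_force: [-4.6, -0.9, 9.7]
finger_gap: 0.6
finger_force: 5.0
```

The force is well past 4 N, so the button is on its bottom stop. I'll release it and retreat.

>>> jog_arm --plan '[-0.0005, -0.001, 0.004, 0, 0, 0, -0.0015, -0.002, 0.01, 0, 0, 0, -0.003, -0.0035, 0.02, 0, 0, 0, -0.006, -0.006, 0.035, 0, 0, 0, -0.011, -0.011, 0.06, 0, 0, 0, -0.016, -0.02, 0.09, 0, 0, 0, -0.022, -0.03, 0.12, 0, 0, 0, -0.022, -0.03, 0.12, 0, 0, 0, -0.022, -0.03, 0.12, 0, 0, 0, -0.022, -0.03, 0.12, 0, 0, 0]'

```text
clock: 16.55
eef_pos: [499.0, 209.4, 177.1]
eef_rot: [-3.049, -0.244, 0.473]
wrist_force: [-0.2, 0.7, 0.1]
finger_gap: 0.6
finger_force: 0.0
```

```bash
python3 meas.py o7 2>&1|grep -v Warn
```

```text
return _methods._mean(a, axis=axis, dtype=dtype,
  ret = ret.dtype.type(ret / rcount)
16.6 [498.98019002 209.41483833 176.87261387] 0.009
g [ 13.  35.  39.  44.  76. 201.]
disc [0.90535736 0.10793304] [28.80062103 29.44414902]
button rel [109.87021637 -37.77030945] [18.73512459 18.83097649]
nose dark [95 75 85 45 35] [ 81  82  85 127 130]
comp [  76   84  120  132 4963] angle12 168.94041 cent [-13.91402148  -2.85586776]
comp [148  91  29  45 337] angle12 29.360628 cent [ 9.7786189  18.38761592]
face r 1189 0.36
face up 55 0.33
face low 415 0.4
btn 919 145.16
knob 0 nan
axis world [466.24072334 340.46908564  65.22793513]
```

View pics/o7.png

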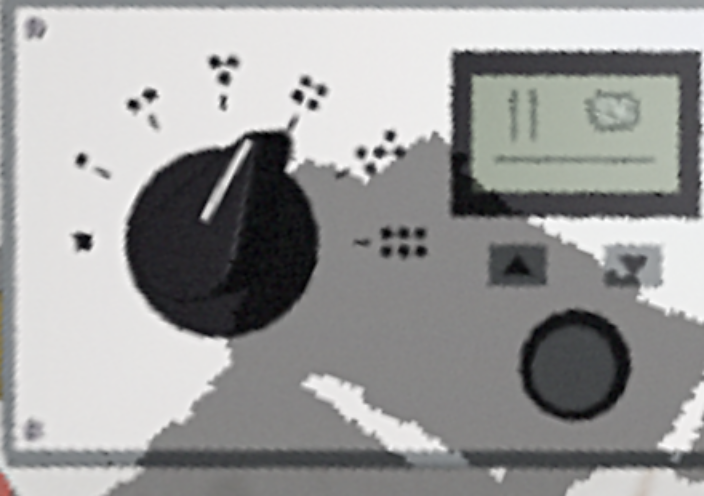

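The knob line still reads 29.4° from 12 o'clock, at four dots. The button at (575,365) is free and the arm is clear.

```bash
python3 -c "
from cell import manip
print(manip.sign_off())"
```

```text
the job is handed in; nothing more can be done
None
```

The job is handed in: I pushed the knob back to off, then clockwise to station four, and pressed the start button home and released it; the last picture shows the knob at four dots with the arm clear, but sign-off returned no verdict.

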